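Unlock the scan cradle and jog the dental model over

TASK

Unlock the dental model's tilt cradle by turning the red-and-black lock knob clockwise (it has a left-hand thread) until its white engraved mark points at the green dot, leaving the jog stick alone until then. Then lean the jog stick nearly all the way towards the blue tag, never towards the orange one, keep it there for two seconds while that side is scanned, and let it spring back to centre. Finish with the lock mark still on the green dot, the stick centred and free, and the other things on the desk left where they are.

Things in the scene. Friction and masses are not known exactly. Their poses are not given: they have to be found in the camera images.
- stage: Tilt stage, fixed to the desk: white base 280 (x) x 150 (y) x 30 mm, grey top. Origin: centre of its underside; -x end towards the robot. Place and yaw vary; it stands left or right, the console on the other side. Lock knob at local x -95, y 0 mm. Uprights at local x -12 and +115 mm, 95 mm tall, carry a steel cradle with a plaster dental arch (yellow foot, top 115 mm high).
- green_dot (a point): Centre of the green dot, 13 mm across, on the aluminium ring around the knob, 31 mm from the knob's axis on the stage's +y side, 37 mm above the desk.
- lock_axis (a point): On the upright axis of the lock knob at gripping height, 62 mm above the desk; axes are the stage's (they do not turn with the knob). Knob: red disc (46 mm across, 40 to 50 mm high) under an upright black bar grip 14 mm thick, 44 mm long, 50 to 74 mm above the desk (2 mm lower when locked). White mark along the bar's top from its middle to one end and down that end.
- lock (a joint): Turn of the lock knob, rad, growing clockwise seen from above (unscrews: left-hand thread). 0 = mark points at the green dot: the bar lies along the stage's y, mark end at +y; at v the bar is turned v clockwise from there. Starts between -1.35 and -0.75 (locked); stops at -1.5 and +1.2. Friction about 0.06 N m, stays where it is left.
- console: The jog console, fixed to the desk: white box 110 (x) x 160 (y) x 40 mm with a grey top. Origin at the centre of its underside, z up, -x side towards the robot; its place and yaw vary. The jog stick stands at its middle; a coloured tag lies at either end of its top (local y +60 and -60 mm).
- stick_grip (a point): Centre of the jog stick's black grip (26 mm across, 44 mm tall, tapered at both ends, on a 10 mm steel rod), on the stick's axis 74 mm above its pivot; upright, 110 mm above the desk (grip from 86 to 130 mm). Pivot at the console's middle, 36 mm above the desk. Its axes lean with the stick.
- stick (a joint): Lean of the jog stick, rad: 0 upright, positive towards the console's +y end, negative towards -y; stops at +-0.44 (grip centre about 32 mm sideways). It leans only along the console's y. A spring centres it: about 4 N sideways at the grip for full lean; let go, it returns in about half a second without swinging over.
- cradle (a joint): Lean of the cradle with the dental model, rad; follows the jog stick one to one, 0 = level.
- blue_tag: Blue disc, 24 mm across, 5 mm thick, fixed on the console's top, about 60 mm from the stick along the console's y, at one end or the other: marks the side to lean towards. Origin at its underside, 41 mm above the desk.
- orange_tag: Orange disc of the same size at the other end: the wrong side.
- arch_yellow: loose plaster dental arch on a yellow foot, 60 x 64 x 36 mm, between the stage and the console. Origin at the centre of its underside.
- arch_pink: loose plaster dental arch on a pink foot, 60 x 64 x 36 mm, to the left. Origin at the centre of its underside.
- puck: loose black round controller puck, 76 mm across, 45 mm high, in the middle farther out. Origin at the centre of its underside.
- mouse: loose black computer mouse, 100 x 60 x 32 mm, to the right. Origin at the centre of its underside.

How it is judged:
On the way, in this order (a step that is already met when the one before it is completed fails the run):
1. the lock knob is turned clockwise until its mark points at the green dot (within 0.2 rad) (value of joint lock between -0.2 and 0.2 rad), for 0.2 s.
2. the stick is held leaning over 0.30 rad towards the blue tag for 1.5 s (((y of blue_tag in the frame of console above 0 m and value of joint stick above 0.3 rad) or (not (y of blue_tag in the frame of console above 0 m) and value of joint stick below -0.3 rad))), for 1.5 s.
At the end, for the whole second after the job is handed in: The lock mark points at the green dot within 0.2 rad; the jog stick is back at centre within 0.06 rad and the cradle level within 0.08 rad (all of step 1 and value of joint stick between -0.06 and 0.06 rad and value of joint cradle between -0.08 and 0.08 rad); the robot touches nothing.
It fails at once if the stick is leaned over 0.12 rad towards the orange tag ((y of blue_tag in the frame of console above 0 m and value of joint stick below -0.12 rad) or (not (y of blue_tag in the frame of console above 0 m) and value of joint stick above 0.12 rad)).
It fails at once if the stick is leaned over 0.15 rad while the cradle is still locked (mark over 0.35 rad short of the dot) (value of joint lock below -0.35 rad and (value of joint stick above 0.15 rad or value of joint stick below -0.15 rad)).
It fails at once if a bystander on the desk is moved over 30 mm (distance of any of arch_yellow, arch_pink, puck, mouse from where it was at the start of the episode above 0.03 m).
It also fails if it takes over 51 s, if anything falls off the work surface, if the arm or the gripper's body presses on something with over 40 N, if the wrist force passes 120 N, or if a joint passes its speed limit or range.

ROBOT

A 7-joint arm with a two-finger parallel gripper is mounted at the origin on the work surface. World frame = base frame: x ahead of the robot, y to its left, z up, the work surface at z = 0. Lengths are in m, angles in rad, forces in N, time in s.
With the tool pointing down it reaches from about 0.425 to 1.025 m from the base axis. Payload 9.4 kg.
Tool frame: the origin (TCP) lies at the very end of the fingers, on their centre line; the grasp point (between the pads) lies 19 mm behind it (env.pinch_z is the distance from the TCP to the grasp point, in m); z points along the fingers, x is the direction in which the jaws open and shut, and the axes are right-handed (so a half turn about z gives the same grasp; the last joint's range is limited). The gripper opens to 93 mm and grips with 3 to 60 N. Pads are 15 mm wide; open, the fingers measure 128 mm over their backs; the gripper's body (75 mm by 188 mm) begins 65 mm behind the grasp point.
Start: joints at [-1.232, 0.599, -0.003, 1.599, 0.002, 0.943, -0.08], TCP at [0.293, 0.663, 0.195] pointing down, gripper open.
Joint ranges: [-2.57, 2.57], [-0.35, 1.97], [-1.29, 1.29], [0.11, 2.56], [-1.05, 4.19], [0.11, 1.86], [-2.63, 2.63]. Speed limits (rad/s): [2.22, 2.22, 3.01, 3.01, 3.14, 3.14, 3.14].

INTERFACE

Orientations are given as [roll, pitch, yaw] about the fixed x, y, z axes, in that order (R = Rz(yaw) Ry(pitch) Rx(roll)).
In Python, from rig import env gives the robot as it stands.
- The arm moves only by the tool carry_out, never from a script. Its argument "increments" is one flat list of numbers, 5 for each row, row after row: the opening, from 0 (shut) to 1 (fully open), then the shift along the tool's x, y, z in mm, then the turn about the tool's z in rad. A call has exactly 10 rows; each row is the pose to reach, as a shift and turn from the pose commanded when the call began, along the tool's axes at that moment; what a row does not reach only later rows make up. A row lasts 1/8 s, in which the tool goes at most 62.5 mm and 10.7 degrees, less where a joint would pass 70% of its speed; a pose out of reach is approached as far as the arm can. A call with a gripper value outside its range is refused whole. The fingers move at their own pace and stop on an object; "grip_force" is the grip in N (left out, the last holds). Time passes only in rows, so rows that repeat a pose let the fingers close, or fill a call up. It gives the time, the measured TCP pose, the force and the opening at its end, in the units of the state.
- env.get_state(): the state, without advancing time (a new reading comes with each control period).
- env.camera(name): name is "side" or "top"; returns (picture, depth): 480x640x3 uint8, blue, green, red; 480x640 float32, m along the optical axis (not along the pixel's ray), 0 where there is no reading.
- env.camera_params(name): a dict with "fovy" (degrees; the focal length in pixels is half the picture's height over the tangent of half this angle, whatever the lens; pixels are square), "cx", "cy" (the principal point, pixels), "position" and "rotation" of the camera in the world. Camera axes: x right, y up, looking along -z (the intrinsics and any distortion apply to the point x, -y, -z); pixel columns grow to the right and rows downward; lengths in m; the calibration is good to about 2 mm. A picture is of the moment at which its call begins. camera_params takes no time and is no camera call.
- env.close_job(): hands the job in, once; it reports no verdict.
The state is a dict: "time": time; "joints": joint angles; "joint_velocities": joint speeds; "joint_torque": joint torques, N m; "eef_pos": TCP position; "tool_rot": TCP orientation; "ft_force": force on the tool from outside, world axes, zero at the start; "wrist_torque": the same for the moment, N m; "width": opening from 0.0 (shut) to 1.0 (fully open).
Only numpy, scipy, OpenCV 4.12 (cv2) and the standard library are available. Lean on these libraries where they do the work, as an engineer would, in place of code of your own. Each camera call takes 0.05 s, during which the arm holds its last target. There are 200 camera calls.

## Working session

There is one attempt and no reset: what is moved stays moved. The work goes in short steps, Python scripts to look and compute and a tool call to move; the robot and the scene stay as the last step left them, time stands still between calls to the robot, and variables do not carry over. Pictures are saved under pics/ and viewed, about 8 in all and at most 12, crops included, and the job is handed in when it is done.

Besides the shell and the picture viewer there is one more tool, called after "Request:" as name(argument=value, ...) on one line, values as JSON. carry_out: Moves the arm, as the interface text tells. Its arguments: {"type":"object","properties":{"increments":{"type":"array"},"grip_force":{"type":"number"}},"required":["increments"]}

```bash
ls; mkdir -p pics; python3 - <<'E'
from rig import env
import cv2
s=env.get_state();print({k:s[k] for k in('time','eef_pos','tool_rot','width')})
for n in('top','side'):
    p,d=env.camera(n);cv2.imwrite(f'pics/{n}0.png',p);print(n,env.camera_params(n))
E
```

```text
pics
{'time': 0.0, 'eef_pos': array([0.29264139, 0.66273229, 0.19426373]), 'tool_rot': array([3.14147922e+00, 1.55022937e-03, 1.15506505e+00]), 'width': 0.9981734106261817}
top {'fovy': 53.8072863131881, 'cx': 316.5806006850004, 'cy': 240.3794801908057, 'position': array([ 4.79066179e-01, -5.85565687e-04,  1.20973531e+00]), 'rotation': array([ 0.0912309 ,  0.01113531, -1.60060762])}
side {'fovy': 42.94765320735915, 'cx': 314.96612869670395, 'cy': 232.87605956050498, 'position': array([ 0.52748174, -1.09299009,  1.04031742]), 'rotation': array([ 0.84950811, -0.00725198, -0.06182869])}
```

View pics/top0.png

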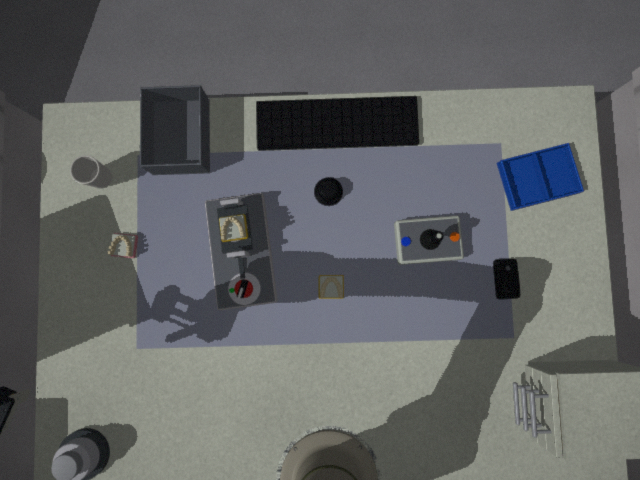

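View pics/side0.png

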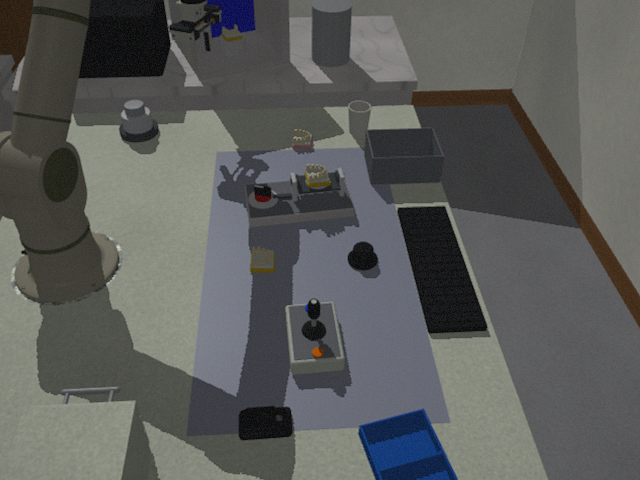

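The top view shows the stage on the left, with the knob at (243,289) and the green dot at (231,290). The console is on the right, with the stick at (431,239), blue at (405,241, the +y side) and orange at (456,237). Next I'll measure these.

```bash
cat > h.py <<'E'
import numpy as np, cv2
from scipy.spatial.transform import Rotation as R
from rig import env
def cam(n):
    c=env.camera_params(n); f=240/np.tan(np.radians(c['fovy']/2))
    return np.array(c['position']),R.from_euler('xyz',c['rotation']).as_matrix(),f,c['cx'],c['cy']
def ray(n,uv,z):
    p,M,f,cx,cy=cam(n); d=M@np.array([(uv[0]-cx)/f,-(uv[1]-cy)/f,-1]); return p+d*(z-p[2])/d[2]
def proj(n,P):
    p,M,f,cx,cy=cam(n); q=M.T@(np.array(P)-p); return cx+f*q[0]/-q[2], cy-f*q[1]/-q[2]
def blobs(img,lo,hi,box,amin=4):
    x0,y0,x1,y1=box
    m=cv2.inRange(cv2.cvtColor(img[y0:y1,x0:x1],cv2.COLOR_BGR2HSV),lo,hi)
    n,l,s,c=cv2.connectedComponentsWithStats(m)
    return sorted([(s[i,4],c[i]+[x0,y0]) for i in range(1,n) if s[i,4]>=amin],key=lambda t:-t[0])
E
python3 - <<'E'
from h import *
np.set_printoptions(precision=4,suppress=True)
boxes={'top':((205,260,285,320),(385,200,475,275)),'side':((235,170,300,225),(280,285,350,380))}
for n in boxes:
    im=cv2.imread(f'pics/{n}0.png'); st,co=boxes[n]
    for name,lo,hi,b,z in(('red',(0,150,60),(8,255,255),st,.049),('green',(45,100,40),(85,255,255),st,.037),('blue',(105,150,60),(130,255,255),co,.046),('orange',(5,150,100),(20,255,255),co,.046)):
        for a,c in blobs(im,lo,hi,b)[:2]: print(n,name,a,c,ray(n,c,z))
a=cv2.resize(cv2.imread('pics/top0.png')[180:315,200:290],None,fx=4,fy=4,interpolation=cv2.INTER_CUBIC)
b=cv2.resize(cv2.imread('pics/top0.png')[205:275,385:475],None,fx=4,fy=4,interpolation=cv2.INTER_CUBIC)
b=cv2.copyMakeBorder(b,0,a.shape[0]-b.shape[0],0,0,0)
cv2.imwrite('pics/z0.png',np.hstack([a,b]))
E
```

```text
top red 59 [248.2034 290.1186] [0.4687 0.1799 0.049 ]
top red 29 [237.1034 286.1379] [0.4792 0.207  0.049 ]
top green 18 [231.2222 289.9444] [0.4703 0.2238 0.037 ]
top blue 73 [405.4658 240.9452] [ 0.5777 -0.2098  0.046 ]
top orange 59 [454.5932 237.0847] [ 0.5835 -0.331   0.046 ]
side red 50 [261.84 198.46] [0.4734 0.1759 0.049 ]
side blue 14 [306.2857 307.5   ] [ 0.5706 -0.2082  0.046 ]
side orange 71 [316.3944 352.1268] [ 0.5849 -0.3289  0.046 ]
```

View pics/z0.png

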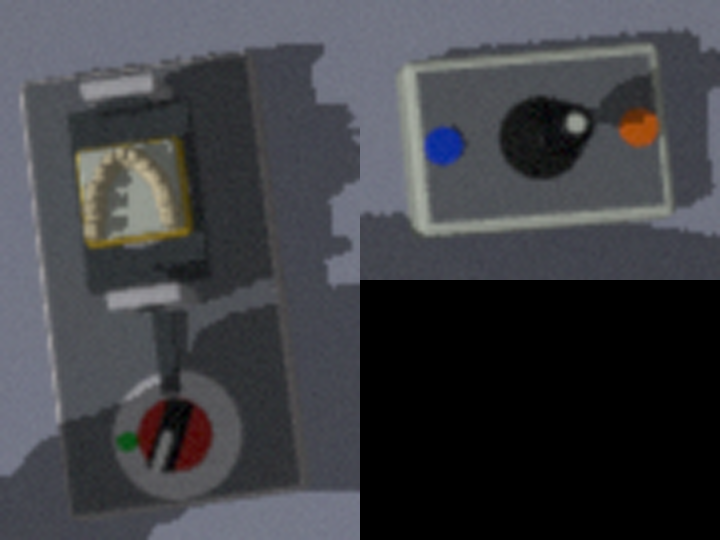

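The blue tag is on the console's +y side. The knob mark points towards the robot, slightly to +y, so turning it clockwise takes it to the dot on the +y side. Next come the knob axis, the mark angle and the height of the dark strut beside the knob.

```bash
python3 - <<'E'
from h import *
np.set_printoptions(precision=4,suppress=True)
im,d=env.camera('top')
# stage corners (crop/4)
C=[ray('top',(200+x/4,180+y/4),.03)[:2] for x,y in((22,85),(247,52),(72,517),(300,487))]
print('corners',C,'len',np.linalg.norm(C[0]-C[2]),np.linalg.norm(C[0]-C[1]))
v=C[0]+C[1]-C[2]-C[3];yaw=np.arctan2(v[1],v[0]);cen=np.mean(C,0)
ax=np.array([np.cos(yaw),np.sin(yaw)]);ay=np.array([-ax[1],ax[0]])
print('yaw',yaw,'centre',cen,'knob pred',cen-.095*ax,'dot pred',cen-.095*ax+.031*ay)
hsv=cv2.cvtColor(im,cv2.COLOR_BGR2HSV)
m=cv2.inRange(hsv,(0,150,60),(8,255,255))|cv2.inRange(hsv,(172,150,60),(180,255,255)); m[:260]=0;m[320:]=0;m[:,:220]=0;m[:,275:]=0
pts=cv2.findNonZero(m); (c,r)=cv2.minEnclosingCircle(pts); k=ray('top',c,.048);print('disc',c,r,'mm dia',2*r*1.16/486*1000,k)
g=np.array(ray('top',(231.2,289.9),.037));print('dot-knob',g[:2]-k[:2],np.linalg.norm(g[:2]-k[:2]),'yaw from dot',np.arctan2(-(g-k)[0],(g-k)[1]))
x0,y0,x1,y1=[int(q) for q in(c[0]-9,c[1]-11,c[0]+9,c[1]+12)]
w=cv2.inRange(hsv[y0:y1,x0:x1],(0,0,90),(180,90,255)); 
dist=lambda y,x:np.hypot(x+x0-c[0],y+y0-c[1])
P=[(x+x0,y+y0,int(hsv[y+y0,x+x0,2])) for y in range(w.shape[0]) for x in range(w.shape[1]) if w[y,x] and dist(y,x)<10.5]
W=np.array([ray('top',p[:2],.072)[:2] for p in P]);print(len(P),np.array(P).tolist())
mu=W.mean(0);u=np.linalg.svd(W-mu)[2][0];u*=np.sign(u@(mu-k[:2]));print('mark mean',mu,'pca ang',np.arctan2(u[1],u[0]),'centre->mean ang',np.arctan2(*(mu-k[:2])[::-1]))
# strut heights
p,M,f,cx,cy=cam('top')
for vv in range(256,292,4):
    for uu in (242,):
        z=d[vv,uu];q=p+M@np.array([(uu-cx)/f*z,-(vv-cy)/f*z,-z]);print(uu,vv,q,(q[:2]-k[:2])@ax)
t=ray('top',(438.75,235.5),.13);print('stick top',t)
E
```

```text
corners [array([0.6954, 0.2873]), array([0.712 , 0.1445]), array([0.4236, 0.2586]), array([0.4379, 0.1169])] len 0.273310401612505 0.14383555320754504
yaw 0.1029122558733006 centre [0.5672 0.2018] knob pred [0.4727 0.1921] dot pred [0.4695 0.2229]
disc (243.5, 288.5) 8.860122680664062 mm dia 42.295235841853135 [0.473  0.1915 0.048 ]
dot-knob [-0.0026  0.0323] 0.03241393442123096 yaw from dot 0.0801623162300901
18 [[241, 289, 94], [240, 290, 90], [241, 290, 100], [240, 291, 98], [241, 291, 97], [240, 292, 96], [241, 292, 96], [239, 293, 94], [240, 293, 100], [239, 294, 93], [240, 294, 95], [239, 295, 101], [240, 295, 94], [239, 296, 98], [238, 297, 93], [239, 297, 95], [249, 297, 93], [247, 298, 92]]
mark mean [0.4612 0.1944] pca ang -2.345220903375179 centre->mean ang 2.9003089528351467
242 256 [0.5512 0.1901 0.0714] 0.07771414138069607
242 260 [0.5431 0.1949 0.0435] 0.07012451615967356
242 264 [0.5333 0.1952 0.0424] 0.060385556200404505
242 268 [0.5234 0.1955 0.0417] 0.050615566999070924
242 272 [0.5136 0.1958 0.0408] 0.04086236751047978
242 276 [0.5038 0.1965 0.0376] 0.03119162133580948
242 280 [0.4935 0.1905 0.0739] 0.020305380023379452
242 284 [0.4839 0.1909 0.0724] 0.010854725649118513
242 288 [0.4744 0.1906 0.0754] 0.0013340907811941218
stick top [ 0.5808 -0.2713  0.13  ]
```

```bash
cat >> h.py <<'E'
def cloud(n,box):
    im,d=env.camera(n);p,M,f,cx,cy=cam(n);x0,y0,x1,y1=box
    v,u=np.mgrid[y0:y1,x0:x1];z=d[y0:y1,x0:x1]
    P=p+np.stack([(u-cx)/f*z,-(v-cy)/f*z,-z],-1)@M.T
    return P[z>0],im[y0:y1,x0:x1][z>0],im
def bar(k,save=None):
    P,c,im=cloud('top',(225,265,265,315))
    s=(P[:,2]>.062)&(P[:,2]<.08)&(np.hypot(*(P[:,:2]-k).T)<.03)
    Q=P[s];mu=Q[:,:2].mean(0);_,S,V=np.linalg.svd(Q[:,:2]-mu);u=V[0]
    w=Q[c[s].min(1)>75];wm=w[:,:2].mean(0);u=u*np.sign(u@(wm-mu))
    e=(Q[:,:2]-mu)@V.T
    if save: cv2.imwrite(save,im)
    print('bar n',len(Q),'mu',mu,'z',np.median(Q[:,2]),'ang',np.arctan2(u[1],u[0]),'ext',np.ptp(e,0),'mark mean',wm,len(w),'mark ang',np.arctan2(*(wm-mu)[::-1]))
E
python3 - <<'E'
from h import *
bar(np.array([.473,.1918]))
E
```

```text
bar n 117 mu [0.47334849 0.19182383] z 0.07293233135243904 ang 2.818818473789545 ext [0.04361178 0.01454893] mark mean [0.46415561 0.19567436] 22 mark ang 2.7449341658079076
```

Request:
carry_out(increments=[0.5,-60,59,6,-0.03,0.5,-120,118,15,-0.06,0.5,-180,177,25,-0.09,0.5,-240,236,35,-0.093,0.5,-290,290,50,-0.093,0.5,-330,328,65,-0.093,0.5,-358,355.5,79,-0.093,0.5,-358,355.5,79,-0.093,0.5,-358,355.5,79,-0.093,0.5,-358,355.5,79,-0.093], grip_force=25)

```text
time: 1.45
eef_pos: [0.4737, 0.1919, 0.1161]
tool_rot: [-3.141, -0.0, 1.246]
ft_force: [-0.1, 0.7, 0.9]
width: 0.499
```

Request:
carry_out(increments=[0.5,0,0,25,0,0.5,0,0,45,0,0.5,0,0,55,0,0.5,0,0,61,0,0.5,0,0,61,0,0.1,0,0,61,0,0.0,0,0,61,0,0.0,0,0,61,0,0.0,0,0,61,0,0.0,0,0,61,0])

```text
time: 2.7
eef_pos: [0.4735, 0.1921, 0.0552]
tool_rot: [3.142, -0.0, 1.248]
ft_force: [-0.0, -0.8, 0.3]
width: 0.023
```

```bash
python3 - <<'E'
from h import *
a=env.camera('top')[0];b=env.camera('side')[0];print(env.get_state()['width'],env.get_state()['ft_force'],env.pinch_z)
f=lambda i:cv2.resize(i,None,fx=5,fy=5,interpolation=cv2.INTER_CUBIC)
cv2.imwrite('pics/g1.png',np.hstack([f(a[250:330,205:285]),f(b[150:230,225:305])]))
E
```

```text
0.00362490901482659 [ 0.32093597 -0.26798624 -0.21463586] 0.0188
```

View pics/g1.png

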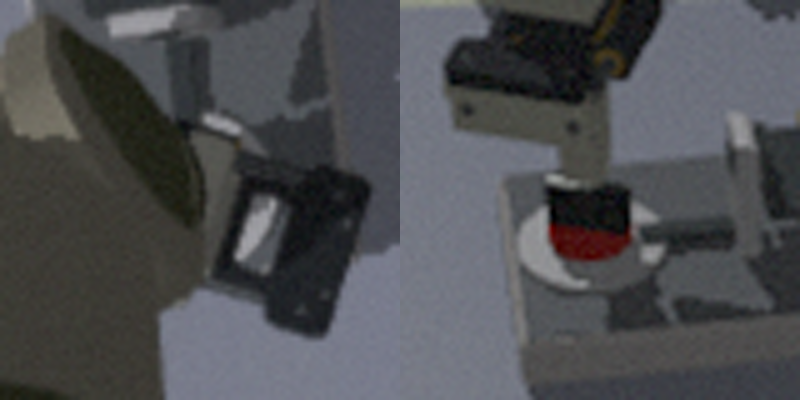

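```bash
python3 - <<'E'
from h import *
np.set_printoptions(precision=4,suppress=True)
s=env.get_state();t=np.array(s['eef_pos']);print(t,s['joints'])
for z in(0,.019,.05):print('tcp side',proj('side',t+[0,0,z]),'crop',(np.array(proj('side',t+[0,0,z]))-[225,150])*5)
print('bar top crop',(np.array(proj('side',[.4733,.1918,.072]))-[225,150])*5)
P,c,im=cloud('side',(225,150,305,230))
im,d=env.camera('side');p,M,f,cx,cy=cam('side')
for u,v in((342,178),(342,182),(342,185),(338,186),(346,186),(342,190),(338,194),(345,198),(342,198)):
    u-=0;  uu=u
    uu=225+(u-305); z=d[v,uu];print(uu,v,p+M@np.array([(uu-cx)/f*z,-(v-cy)/f*z,-z]),im[v,uu])
E
```

```text
[0.4735 0.1921 0.0551] [-0.4708  0.5653 -0.0367  2.2015  0.0536  0.3756  0.6964]
tcp side (np.float64(261.7644649321792), np.float64(192.82817105685052)) crop [183.8223 214.1409]
tcp side (np.float64(261.3993860514648), np.float64(187.06680455823613)) crop [181.9969 185.334 ]
tcp side (np.float64(260.79126496065203), np.float64(177.46995120738393)) crop [178.9563 137.3498]
bar top crop [181.8663 188.9865]
262 178 [0.4801 0.1026 0.1686] [67 72 70]
262 182 [0.4763 0.1801 0.0994] [68 77 74]
262 185 [0.4758 0.1807 0.0893] [70 75 77]
258 186 [0.4647 0.1943 0.0763] [113 114 115]
266 186 [0.4853 0.201  0.0705] [56 56 54]
262 190 [0.4747 0.189  0.0668] [23 14 20]
258 194 [0.4633 0.1937 0.0504] [19 18 13]
265 198 [0.4816 0.1812 0.046 ] [ 9 11 72]
262 198 [0.4737 0.1814 0.0462] [14 15 74]
```

The crop shows both fingertips shut above the bar, at about z 0.08, so they lie higher than the reported TCP (0.055). I'll open, rise, and measure the true tip height.

Request:
carry_out(increments=[0.0,0,0,-25,0,0.0,0,0,-60,0,0.4,0,0,-60,0,0.4,0,0,-60,0,0.4,0,0,-60,0,0.4,0,0,-60,0,0.4,0,0,-60,0,0.4,0,0,-60,0,0.4,0,0,-60,0,0.4,0,0,-60,0])

```text
time: 4.15
eef_pos: [0.4735, 0.1921, 0.1151]
tool_rot: [3.142, 0.0, 1.248]
ft_force: [0.2, 0.1, -0.4]
width: 0.402
```

```bash
python3 - <<'E'
from h import *
np.set_printoptions(precision=4,suppress=True)
s=env.get_state();t=np.array(s['eef_pos']);print(t,s['width'])
P,c,im=cloud('side',(225,130,305,230))
q=P-t; r=np.hypot(q[:,0],q[:,1]);m=(r<.05)&(P[:,2]>.085)
a=np.array([np.cos(1.248),np.sin(1.248)])
o=np.argsort(q[m][:,2])[:25]
for k in o: print((q[m][k]),'jaw',q[m][k][:2]@a,c[m][k])
f=lambda i:cv2.resize(i,None,fx=6,fy=6,interpolation=cv2.INTER_CUBIC)
cv2.imwrite('pics/g2.png',f(im[130:230,215:305]))
E
```

```text
[0.4735 0.1921 0.1151] 0.40195460235339736
[0.0098 0.0222 0.0227] jaw 0.024132116664940643 [46 41 43]
[-0.0103 -0.0175  0.0233] jaw -0.019853116993681703 [92 90 90]
[ 0.0024 -0.0199  0.0245] jaw -0.018067029216259668 [74 77 78]
[0.0074 0.0217 0.0262] jaw 0.022913380084541312 [18 14 12]
[0.0074 0.0171 0.0262] jaw 0.018620192082453416 [70 65 62]
[0.0126 0.0167 0.0263] jaw 0.019847357697826994 [33 34 27]
[-0.0075 -0.0225  0.0268] jaw -0.023757596249991346 [81 84 82]
[0.0049 0.0202 0.0273] jaw 0.020681383414481395 [19 21 14]
[0.0101 0.0189 0.028 ] jaw 0.021138429503919035 [11 16 11]
[ 0.0001 -0.0253  0.0285] jaw -0.02399754261274584 [62 72 71]
[0.0152 0.0132 0.0287] jaw 0.017342159375121742 [60 60 57]
[0.0024 0.0223 0.029 ] jaw 0.021943275298172187 [51 50 53]
[0.0127 0.0171 0.0292] jaw 0.020223301066076376 [12  9 20]
[0.0076 0.0217 0.0293] jaw 0.02297165300836089 [22 20 16]
[0.0179 0.0296 0.0297] jaw 0.03373848983131351 [71 76 76]
[0.0102 0.0209 0.0297] jaw 0.023045455325294777 [27 26 29]
[0.0179 0.0248 0.0299] jaw 0.029174111020772907 [72 78 75]
[0.0076 0.0251 0.03  ] jaw 0.02625763624901833 [14 19 11]
[ 0.0027 -0.0192  0.0302] jaw -0.017331586052384516 [86 87 85]
[0.0025 0.016  0.0303] jaw 0.015986017458802897 [49 52 54]
[ 0.0027 -0.0238  0.0304] jaw -0.02170554379084722 [81 79 79]
[-0.0173 -0.0235  0.0309] jaw -0.02777107195151273 [104  97  96]
[-0.0048 -0.0244  0.0311] jaw -0.024611504748469463 [72 78 76]
[0.0051 0.0191 0.0312] jaw 0.019700365891601377 [ 9 14  8]
[-0.0148 -0.0245  0.0315] jaw -0.027915544062599218 [70 76 76]
```

View pics/g2.png

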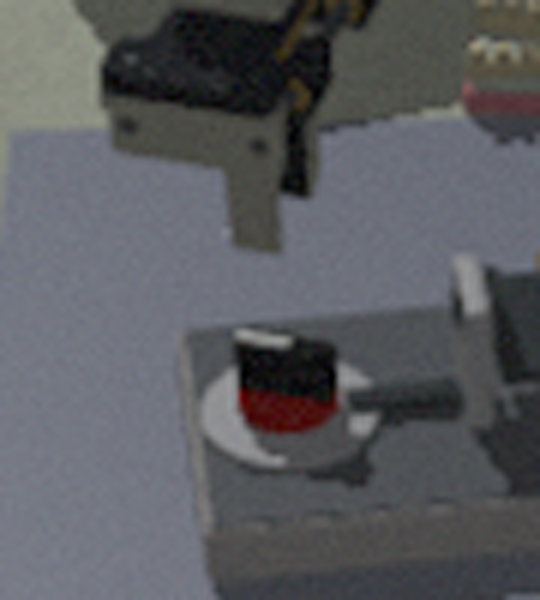

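The true fingertip is about 24 mm above the reported TCP, and the side and depth data agree on this. I'll allow for that and descend 82 mm, which puts the tips at about z 0.057.

Request:
carry_out(increments=[0.4,0,0,40,0,0.4,0,0,65,0,0.4,0,0,76,0,0.4,0,0,82,0,0.4,0,0,82,0,0.0,0,0,82,0,0.0,0,0,82,0,0.0,0,0,82,0,0.0,0,0,82,0,0.0,0,0,82,0])

```text
time: 5.45
eef_pos: [0.4745, 0.194, 0.0337]
tool_rot: [3.14, -0.003, 1.249]
ft_force: [1.1, 4.8, 2.1]
width: 0.148
```

Gripped: the opening is 13.8 mm, matching the 14 mm bar. Now I'll turn it 1.15 rad clockwise, shifting 2 mm to take off the side load.

Request:
carry_out(increments=[0.0,2,0,0,0.1,0.0,2,0,0,0.25,0.0,2,0,0,0.4,0.0,2,0,-0.5,0.55,0.0,2,0,-0.5,0.7,0.0,2,0,-1,0.85,0.0,2,0,-1.5,1.0,0.0,2,0,-2,1.1,0.0,2,0,-2,1.155,0.0,2,0,-2,1.155])

```text
time: 6.7
eef_pos: [0.4735, 0.1935, 0.0355]
tool_rot: [3.141, 0.001, 0.093]
ft_force: [-2.6, -2.9, 7.7]
width: 0.148
```

Request:
carry_out(increments=[0.15,0,0,0,0,0.3,0,0,0,0,0.4,0,0,0,0,0.4,0,0,0,0,0.4,0,0,-30,0,0.4,0,0,-90,0,0.4,0,0,-150,0,0.4,0,-60,-165,0,0.4,0,0,-165,0,0.4,0,60,-165,0])

```text
time: 7.95
eef_pos: [0.4795, 0.1354, 0.2003]
tool_rot: [-3.142, -0.001, 0.099]
ft_force: [2.0, -0.8, -0.5]
width: 0.401
```

Request:
carry_out(increments=[0.4,8,60,0,0,0,16,120,0,0.02,0,24,180,0,0.045,0,32,240,0,0.045,0,40,300,0,0.045,0,48,360,0,0.045,0,56,420,0,0.045,0,61,459,0,0.045,0,61,459,0,0.045,0,61,459,0,0.045])

```text
time: 9.2
eef_pos: [0.5828, -0.3161, 0.1997]
tool_rot: [-3.141, 0.001, 0.048]
ft_force: [0.1, 0.6, -0.2]
width: 0.008
```

```bash
python3 - <<'E'
from h import *
np.set_printoptions(precision=4,suppress=True)
s=env.get_state();t=np.array(s['eef_pos']);print(t,s['tool_rot'],s['width'])
bar(np.array([.473,.1918]),'pics/t3.png')
im=cv2.imread('pics/t3.png')
print([ (a,ray('top',c,.037)) for a,c in blobs(im,(45,100,40),(85,255,255),(205,260,285,320))])
P,c,si=cloud('side',(250,240,400,400))
q=P-t;m=(np.hypot(q[:,0],q[:,1])<.022)&(P[:,2]>.16);print('tip z-rel',np.sort(q[m][:,2])[:8])
f=lambda i,k:cv2.resize(i,None,fx=k,fy=k,interpolation=cv2.INTER_CUBIC)
A=f(im[250:330,205:285],5);B=f(si[220:380,260:400],2.5);cv2.imwrite('pics/c3.png',np.hstack([A,B[:400]]))
E
```

```text
[ 0.5828 -0.3161  0.1997] [-3.1405  0.0007  0.0484] 0.008378624027315413
bar n 111 mu [0.4733 0.1919] z 0.07450588659431068 ang 1.6682440361164637 ext [0.0449 0.0136] mark mean [0.4726 0.2028] 38 mark ang 1.6416875637037327
[(np.int32(12), array([0.4698, 0.2254, 0.037 ]))]
tip z-rel [0.0243 0.0243 0.025  0.0251 0.0252 0.0258 0.0265 0.0269]
```

View pics/c3.png

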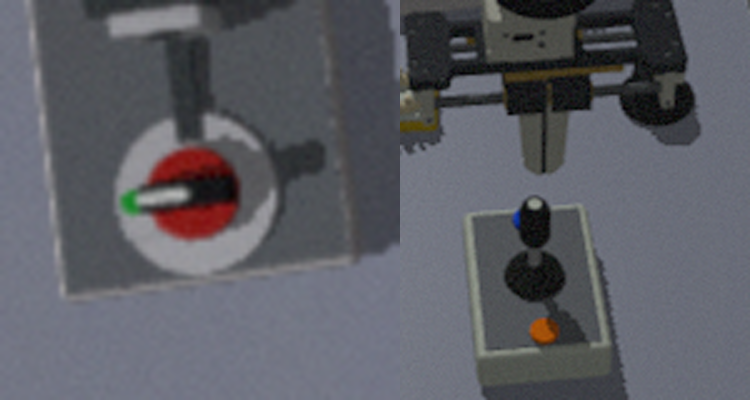

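The mark is on the green dot: bar 1.668 rad against a target of 1.666. The fingers are shut on the orange side of the stick, with the tip offset of +24 mm confirmed. I'll descend next, then push gently.

Request:
carry_out(increments=[0,0,0,50,0,0,0,0,95,0,0,0,0,119,0,0,0,0,119,0,0,0,-10,119,0,0,0,-18,119,0,0,0,-26,119,0,0,0,-32,119,0,0,0,-32,119,0,0,0,-32,119,0])

```text
time: 10.55
eef_pos: [0.5816, -0.2854, 0.0813]
tool_rot: [3.141, -0.0, 0.048]
ft_force: [0.0, -1.3, 0.7]
width: 0.002
```

```bash
cat >> h.py <<'E'
def stick(save=None):
    s=env.get_state();t=np.array(s['eef_pos']);print(s['time'],t,s['ft_force'])
    im,d=env.camera('side')
    if save: cv2.imwrite(save,cv2.resize(im[230:390,240:400],None,fx=3.5,fy=3.5,interpolation=cv2.INTER_CUBIC))
    P,c,im=cloud('top',(200,180,275,275))  # cradle plate
    yaw=.097;ax=np.array([np.cos(yaw),np.sin(yaw)]);ay=np.array([-ax[1],ax[0]]);k=np.array([.4733,.1919])
    l=np.stack([(P[:,:2]-k)@ax-.095,(P[:,:2]-k)@ay,P[:,2]],-1)
    m=(l[:,0]>.0)&(l[:,0]<.10)&(l[:,2]>.05)&(abs(l[:,1])<.055);Q=l[m]
    A=np.c_[Q[:,:2],np.ones(len(Q))];co=np.linalg.lstsq(A,Q[:,2],rcond=None)[0]
    print('cradle slope atan dz/dy',np.arctan(co[1]),len(Q))
E
python3 - <<'E'
from h import *
stick('pics/s4.png')
E
```

```text
10.55 [ 0.58162676 -0.28542648  0.08125967] [ 0.02542069 -1.32031512  0.70189813]
cradle slope atan dz/dy 0.03527093185209808 1247
```

View pics/s4.png

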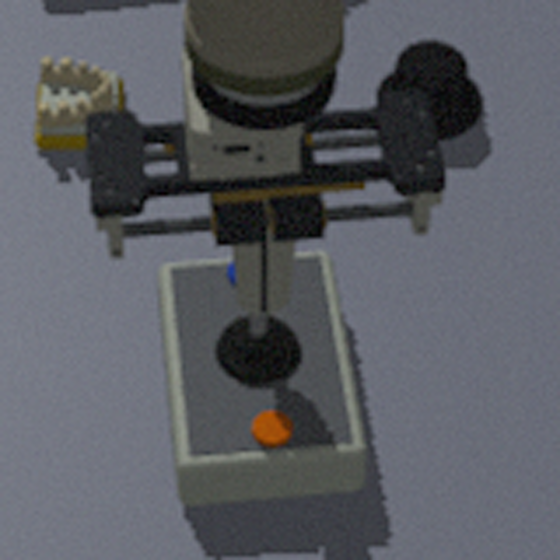

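Request:
carry_out(increments=[0,0,-5,0,0,0,0,-10,0,0,0,0,-14,0,0,0,0,-17,0,0,0,0,-19,0,0,0,0,-19,0,0,0,0,-19,0,0,0,0,-19,0,0,0,0,-19,0,0,0,0,-19,0,0])

```text
time: 11.9
eef_pos: [0.5805, -0.2662, 0.0811]
tool_rot: [3.142, 0.0, 0.048]
ft_force: [0.3, -4.7, -1.0]
width: 0.003
```

```bash
python3 - <<'E'
from h import *
stick('pics/s5.png')
im,d=env.camera('top');cv2.imwrite('pics/t5.png',im)
# stick rod/grip points in depth, console frame
for n,b in(('top',(395,200,470,270)),('side',(280,280,345,350))):
    P,c,_=cloud(n,b);e=np.array([-.048,.9988]);y=(P[:,:2]-[.5806,-.2704])@e;x=(P[:,:2]-[.5806,-.2704])@[.9988,.048]
    m=(abs(x)<.015)&(P[:,2]>.06)&(P[:,2]<.14)&(y>.01)&(y<.06)
    for lo in np.arange(.06,.14,.01):
        k=m&(P[:,2]>lo)&(P[:,2]<lo+.01)
        if k.sum()>2: print(n,round(lo,3),k.sum(),'y range',np.percentile(y[k],[5,50,95]).round(4))
E
```

```text
11.9 [ 0.58053217 -0.26619752  0.08113649] [ 0.29954534 -4.73487477 -0.97638764]
cradle slope atan dz/dy -0.06592167356865612 1208
top 0.11 13 y range [0.0261 0.0359 0.0408]
top 0.12 72 y range [0.0231 0.0304 0.0387]
side 0.06 8 y range [0.0107 0.0117 0.0157]
side 0.07 17 y range [0.0102 0.0124 0.0172]
side 0.08 12 y range [0.0106 0.0134 0.0183]
```

View pics/s5.png

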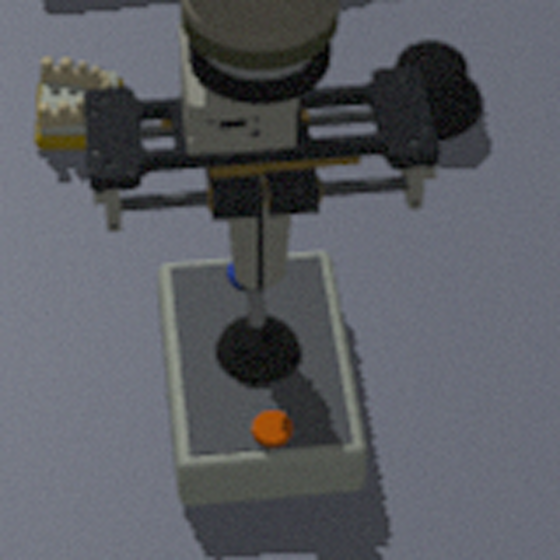

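Three estimates of the lean agree at about 0.35–0.36 rad: the finger geometry, the grip top and the rod. Force is about 4.5 N. I'll push 1.5 mm further and hold.

Request:
carry_out(increments=[0,0,-1.5,0,0,0,0,-1.5,0,0,0,0,-1.5,0,0,0,0,-1.5,0,0,0,0,-1.5,0,0,0,0,-1.5,0,0,0,0,-1.5,0,0,0,0,-1.5,0,0,0,0,-1.5,0,0,0,0,-1.5,0,0])

```text
time: 13.4
eef_pos: [0.5805, -0.2646, 0.0811]
tool_rot: [3.142, -0.0, 0.048]
ft_force: [-0.2, -3.4, -0.9]
width: 0.005
```

Request:
carry_out(increments=[0,0,0,0,0,0,0,0,0,0,0,0,0,0,0,0,0,0,0,0,0,0,0,0,0,0,0,0,0,0,0,0,0,0,0,0,0,0,0,0,0,0,0,0,0,0,0,0,0,0])

```text
time: 14.65
eef_pos: [0.5805, -0.2646, 0.0812]
tool_rot: [3.142, -0.0, 0.048]
ft_force: [-1.0, -3.0, -1.4]
width: 0.005
```

```bash
python3 - <<'E'
from h import *
s=env.get_state();print(s['time'],s['eef_pos'],s['ft_force'])
a=env.camera('top')[0];b=cv2.imread('pics/top0.png')
f=lambda i:cv2.resize(i,None,fx=4,fy=4,interpolation=cv2.INTER_CUBIC)
cv2.imwrite('pics/c6.png',np.hstack([f(b[190:265,205:285]),f(a[190:265,205:285])]))
for tag in (0,):
    P,c,im=cloud('top',(205,190,285,265));yaw=.097;ax=np.array([np.cos(yaw),np.sin(yaw)]);ay=np.array([-ax[1],ax[0]]);k=np.array([.4733,.1919])
    x=(P[:,:2]-k)@ax-.095;y=(P[:,:2]-k)@ay
    for y0 in np.arange(-.05,.05,.01):
        m=(x>.0)&(x<.025)&(y>y0)&(y<y0+.01)&(P[:,2]>.035);print(round(y0,2),m.sum(),np.median(P[m,2]) if m.any() else '')
E
```

```text
14.65 [ 0.58052558 -0.26464313  0.08115337] [-1.01321365 -2.9622408  -1.43052088]
-0.05 8 0.03571638949032663
-0.04 45 0.08419882507765086
-0.03 43 0.0829061124417636
-0.02 48 0.07922389816088438
-0.01 44 0.07478808540400039
0.0 40 0.07174325640138879
0.01 37 0.0672815353925611
0.02 46 0.0634543872605825
0.03 11 0.06021972787724983
0.04 5 0.036608017266758885
```

View pics/c6.png

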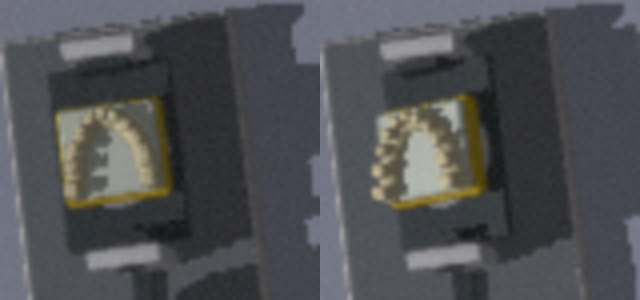

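The cradle's plate slopes 0.37 rad, so the lean is right, and it has been held for about 3 s. Now I'll ease back to the orange side and then rise.

Request:
carry_out(increments=[0,0,5,0,0,0,0,11,0,0,0,0,17,0,0,0,0,24,0,0,0,0,34,0,0,0,0,48,0,0,0,0,51,0,0,0,0,51,-50,0,0,0,51,-110,0,0,0,51,-170,0])

```text
time: 16.0
eef_pos: [0.5826, -0.3154, 0.2528]
tool_rot: [-3.141, 0.001, 0.048]
ft_force: [1.3, -0.1, -0.4]
width: 0.006
```

Request:
carry_out(increments=[0,-40,0,0,0,0,-80,0,0,0,0,-80,0,0,0,0,-80,0,0,0,0,-80,0,0,0,0,-80,0,0,0,0,-80,0,0,0,0,-80,0,0,0,0,-80,0,0,0,0,-80,0,0,0])

```text
time: 17.25
eef_pos: [0.503, -0.3194, 0.2511]
tool_rot: [3.142, 0.0, 0.048]
ft_force: [0.1, -0.7, -0.2]
width: 0.003
```

```bash
python3 - <<'E'
from h import *
s=env.get_state();print(s['time'],s['eef_pos'],s['ft_force'])
bar(np.array([.473,.1918]),'pics/t7.png')
P,c,im=cloud('top',(205,190,285,265));yaw=.097;ax=np.array([np.cos(yaw),np.sin(yaw)]);ay=np.array([-ax[1],ax[0]]);k=np.array([.4733,.1919])
x=(P[:,:2]-k)@ax-.095;y=(P[:,:2]-k)@ay
m=(x>.0)&(x<.025)&(abs(y)<.03)&(P[:,2]>.05);print('cradle slope',np.polyfit(y[m],P[m,2],1))
P,c,_=cloud('top',(395,200,470,270));q=P[P[:,2]>.118];q=q[q[:,2]<.14];print('stick top',q.mean(0),len(q))
cv2.imwrite('pics/f7.png',np.hstack([im[:,:],env.camera('side')[0]])[::2,::2])
E
```

```text
17.25 [ 0.50304103 -0.31940579  0.25114055] [ 0.08152573 -0.66185511 -0.18477725]
bar n 110 mu [0.47336802 0.19208624] z 0.07534128479366264 ang 1.6712974505802147 ext [0.04479207 0.01370215] mark mean [0.47258693 0.20265529] 36 mark ang 1.6445652977114487
cradle slope [0.01516266 0.07630852]
stick top [ 0.57987452 -0.26809616  0.12851954] 102
```

View pics/f7.png

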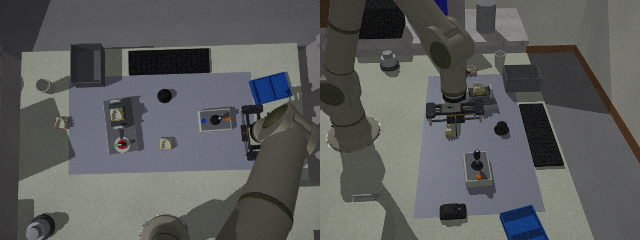

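```bash
python3 -c "
from rig import env
print(env.close_job())"
```

```text
the job is handed in; nothing more can be done
None
```

I finished the job and handed it in at about 17 s of the 51 s allowed; the robot gives no verdict.

- **Lock:** I turned the knob clockwise about 1.15 rad. The bar now stands at 1.671 rad against about 1.666 for the green dot, well within the 0.2 rad allowed.
- **Stick:** I pushed it towards the blue tag (+y) with shut fingers, leaning it about 0.37 rad. The cradle plate's slope and the finger geometry agreed on that, and it was held for about 3 s. I then eased it back by following the spring.
- **Final checks:**
  - The cradle slope reads 0.015 rad.
  - The top of the stick is within about 2–3 mm of upright (under about 0.03 rad).
  - The gripper is clear of everything, with wrist force near zero.
  - The arches, puck and mouse look unmoved. I judged that by eye from the last small picture, not by measurement.
- **What disagreed:** The fingertips turned out to be about 24 mm higher than the reported TCP, so the first grasp closed on air above the bar. I measured the offset from the side camera's depth and allowed for it from then on. A first rough cradle-slope estimate, which mixed in other surfaces, gave unusable values; fitting the plate alone replaced it.

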